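Park the captive screw and open the photometer's shield

TASK

Open the red shield on top of the bench photometer so that the cuvette well can be reached. It is locked by the black captive screw: pull the screw up against its spring, gently enough that the brass collar is hardly lifted, and keep the pull while turning it counterclockwise until its thread catches; screw it out until you just feel its stop, without forcing it, so that it stays out by itself, let go of it, then slide the shield fully open by its black tab and let go. Leave the bottles, glassware and boxes where they are.

Things in the scene. Friction and masses are not known exactly. Their poses are not given: they have to be found in the camera images.
- photometer: Light grey bench photometer, fixed, 240 (x) x 340 (y) x 85 high. Origin: centre of its underside; z up, x away from its display front, y the way the shield opens. Upright screw axis at (0, -75) mm; shield tab (shut) at (0, 20) mm. A bridge 54 x 40 with its top 99 above the table carries the collar. Two rails, tops at 93, run beside the shield
- screw_head (a point): Centre of the top of the captive screw's round black knurled knob, 36 dia x 26 high, top 147.5 above the table when the screw is in. Rises with the screw but does not turn with the knob (z up). Above the bridge nothing but the collar stands within 60 mm of its axis; the shield tab is 95 away. Spring and weight pull it in: 4 N when in, 8.5 N at its stop; not caught by the thread it falls back
- screw (a joint): How far the screw stands out (up), m: 0 in, about 0.015 at its stop. Pulled straight up, its lug meets the underside of the thread 4 to 10.5 mm up, depending on the hidden angle of the knob, and going on lifts the collar. Once caught (10 mm or more) it stays put when let go, and turning it on counterclockwise, with no pull needed, drives it out to the stop, at most 1.8 rad on, where the turning moment rises
- collar_top (a point): Centre of the top of the brass collar under the knob, 32 dia, 99 to 120 above the table, with the thread inside: three starts, 20 mm of rise per turn (3.2 mm per rad) counterclockwise seen from above. Turned so under a light steady pull, the lug follows it up and catches within 120 degrees; with too little pull it runs against the thread's start or under it
- collar (a joint): How far the brass collar is lifted by pulling the screw too hard, m: 0 at rest, 10 N per mm on top of the screw's own spring. More than 1.2 mm (12 N) damages it; 3 to 5 N is enough to find the thread
- bush (a joint): How far the brass collar and its foot are twisted about the screw's axis by forcing the screw, rad: 0 at rest, springy, 1 N m per rad. More than 0.45 rad (0.45 N m) damages it; driving needs about 0.1 N m, and 0.2 to 0.3 N m at the stop, or at a missed thread start, is the sign to stop turning
- shield_tab (a point): Middle of the top edge of the shield's black upright tab: 40 along the photometer's x, 12 along its y, standing 36 high on the red plate (top edge 127 above the table, plate 91). Moves with the shield
- shield (a joint): How far the shield is slid open along the photometer's +y, m: 0 shut, 0.07 its end stop. Friction about 1.5 N; blocked by the screw's locking pin until the screw stands out more than 12 mm
- brown_bottle: bystander: brown bottle, blue cap, 60 dia x 125 mm; origin: centre of its underside. Leave it alone
- white_bottle: bystander: white bottle, 52 dia x 100 mm; origin: centre of its underside. Leave it alone
- flask: bystander: glass flask, 68 dia x 155 mm; origin: centre of its underside. Leave it alone
- beaker: bystander: glass beaker, 72 dia x 85 mm; origin: centre of its underside. Leave it alone
- amber_jar: bystander: brown jar, black cap, 54 dia x 70 mm; origin: centre of its underside. Leave it alone
- vial: bystander: small vial, blue cap, 22 dia x 42 mm (standing on the rear of the photometer deck); origin: centre of its underside. Leave it alone
- cuvette_box: bystander: closed blue box 50 x 75 x 28 mm (on the table behind the photometer); origin: centre of its underside. Leave it alone

How it is judged:
On the way, in this order (a step that is already met when the one before it is completed fails the run):
1. the captive screw is screwed out and stays out, let go (value of joint screw above 0.0135 m and contact force between the fingers and anything else below 0.5 N), for 0.3 s.
2. the shield is slid open (value of joint shield above 0.06 m), for 0.1 s.
At the end, for the whole second after the job is handed in: The screw stands out by more than 13.5 mm of the 15 mm at its stop, held by its thread, the collar is down (within 1 mm), and the shield is open by more than 60 mm of its 70 mm, at rest (value of joint screw above 0.0135 m and value of joint shield above 0.06 m and value of joint collar below 0.001 m and velocity of joint shield between -0.005 and 0.005 m/s); the robot touches nothing.
It fails at once if the brass collar is lifted more than 1.2 mm (the screw pulled too hard) (value of joint collar above 0.0012 m).
It fails at once if the brass collar is twisted more than 0.45 rad (the screw forced) (value of joint bush above 0.45 rad or value of joint bush below -0.45 rad).
It fails at once if a bystander is shifted by more than 25 mm (distance of any of brown_bottle, white_bottle, flask, beaker, amber_jar, vial, cuvette_box from where it was at the start of the episode above 0.025 m).
It also fails if it takes over 72 s, if anything falls off the work surface, if the arm or the gripper's body presses on something with over 40 N, if the wrist force passes 120 N, or if a joint passes its speed limit or range.

ROBOT

A 7-joint arm with a two-finger parallel gripper is mounted at the origin on the work surface. World frame = base frame: x ahead of the robot, y to its left, z up, the work surface at z = 0. Lengths are in m, angles in rad, forces in N, time in s.
With the tool pointing down it reaches from about 0.425 to 0.875 m from the base axis. Payload 4.7 kg.
Tool frame: the origin (TCP) lies midway between the tips of the shut fingers; the grasp point (between the pads) lies 19 mm behind it; x points along the fingers, z is the direction in which the jaws open and shut, and the axes are right-handed (so a half turn about x gives the same grasp; the last joint's range is limited). The gripper opens to 87 mm and grips with 3 to 60 N. Pads are 19 mm wide; open, the fingers measure 117 mm over their backs; the gripper's body (75 mm by 190 mm) begins 51 mm behind the grasp point.
Start: joints at [-1.191, 0.321, -0.07, 1.45, 0.023, 1.371, -0.057], TCP at [0.233, 0.607, 0.223] pointing down, gripper open.
Joint ranges: [-2.86, 2.86], [-0.3, 2.09], [-1.38, 1.24], [0.06, 2.45], [-1.56, 4.7], [0.09, 2.05], [-2.69, 2.69]. Speed limits (rad/s): [2.57, 2.57, 3.14, 3.14, 3.14, 3.14, 3.14].

INTERFACE

Orientations are given as a rotation vector (axis times angle).
In Python, from bench import ctrl gives the robot as it stands.
- The arm moves only by the shell command python3 -m pendant 'ROWS' [OPENING] [FORCE]. ROWS is JSON, a list of rows, each an object with "travel": the shift along the tool's x, y, z in m, a list of three; "twist": the turn about the tool's x in rad. In form: [{"travel": [x, y, z], "twist": twist}, ...]. A call has 1 to 10 rows; each row is the pose to reach, as a shift and turn from the pose measured when the call began, along the tool's axes at that moment; what a row does not reach only later rows make up. A row lasts 1/8 s, in which the tool goes at most 62.5 mm and 10.7 degrees, less where a joint would pass 70% of its speed; a pose out of reach is approached as far as the arm can. A call with a gripper value outside its range is refused whole. OPENING is the opening, from -1 (shut) to 1 (fully open), so that 0 is half open, set as the call begins (- or left out, the last holds). The fingers move at their own pace and stop on an object; FORCE is the grip in N (left out, the last holds). Time passes only in rows, so rows that repeat a pose let the fingers close. It gives the time, the measured TCP pose, the force and the opening at its end, in the units of the state.
- ctrl.get_state(): the state, without advancing time (a new reading comes with each control period).
- ctrl.get_image(name): name is "side" or "top" or "wrist"; returns the picture (400x640x3 uint8, red, green, blue); there is no depth.
- ctrl.camera_model(name): a dict with "K" (3x3 intrinsics, pixels), "distortion" ([k1, k2, p1, p2, k3] as OpenCV has them; the pictures are not rectified), "rvec" (rotation vector, rad) and "tvec" (3), from world to camera coordinates, as OpenCV has them; the wrist camera has in their place "T_tool_cam" (4x4, takes a point from camera to tool coordinates, whose origin is the TCP and whose axes are the tool frame's). Camera axes: x right, y down, z forward; pixel columns grow to the right and rows downward; lengths in m; the calibration is good to about 2 mm. A picture is of the moment at which its call begins: read the wrist's pose just before it. camera_model takes no time and is no camera call.
- ctrl.close_job(): hands the job in, once; it reports no verdict.
The state is a dict: "time": time; "joint_positions": joint angles; "qd": joint speeds; "joint_torque": joint torques, N m; "position": TCP position; "tool_rot": TCP orientation; "ft_force": force on the tool from outside, world axes, zero at the start; "torque": the same for the moment, N m; "grip_width": opening from 0.0 (shut) to 1.0 (fully open).
Only numpy, scipy, OpenCV 4.12 (cv2) and the standard library are available. Lean on these libraries where they do the work, as an engineer would, in place of code of your own. Each camera call takes 0.05 s, during which the arm holds its last target.

## Working session

There is one attempt and no reset: what is moved stays moved. The work goes in short steps, Python scripts to look and compute and a shell command to move; the robot and the scene stay as the last step left them, time stands still between calls to the robot, and variables do not carry over. Pictures are saved under pics/ and viewed, and the job is handed in when it is done.

```bash
ls; mkdir -p pics; python3 - <<'E'
from bench import ctrl
import cv2
s=ctrl.get_state();print({k:s[k] for k in ("time","position","tool_rot","ft_force","torque","grip_width")})
for n in ("side","top","wrist"):
    cv2.imwrite(f"pics/{n}0.png",ctrl.get_image(n)[:,:,::-1])
    print(n,ctrl.camera_model(n))
E
```

```text
pics
{'time': 0.0, 'position': array([0.2323584 , 0.60644201, 0.22145079]), 'tool_rot': array([-0.93683934,  1.36189974,  0.93490415]), 'ft_force': array([0.05043312, 0.76250493, 0.5280968 ]), 'torque': array([-0.0219441 , -0.00579125,  0.04813137]), 'grip_width': 1.0006029820300546}
side {'K': array([[410.08100508,   0.        , 323.16446016],
       [  0.        , 410.08100508, 194.30529162],
       [  0.        ,   0.        ,   1.        ]]), 'distortion': array([-0.05752393,  0.        ,  0.        ,  0.        ,  0.        ]), 'rvec': array([ 2.19000515, -0.8441366 ,  0.39589472]), 'tvec': array([-0.38813232,  0.32456396,  0.99871482])}
top {'K': array([[413.77222333,   0.        , 315.42405248],
       [  0.        , 413.77222333, 198.3298635 ],
       [  0.        ,   0.        ,   1.        ]]), 'distortion': array([-0.03631989,  0.        ,  0.        ,  0.        ,  0.        ]), 'rvec': array([ 2.18238453, -2.15846809,  0.15420432]), 'tvec': array([-0.02447024,  0.56472641,  1.23364653])}
wrist {'K': array([[319.12552843,   0.        , 318.3878006 ],
       [  0.        , 319.12552843, 195.43056894],
       [  0.        ,   0.        ,   1.        ]]), 'distortion': array([-0.03838497,  0.        ,  0.        ,  0.        ,  0.        ]), 'T_tool_cam': array([[ 2.20626384e-04, -2.86038537e-01,  9.58218089e-01,
        -1.62074056e-01],
       [ 2.16336848e-04, -9.58218077e-01, -2.86038583e-01,
         7.88292599e-02],
       [ 9.99999952e-01,  2.70405540e-04, -1.49527514e-04,
        -1.24031175e-03],
       [ 0.00000000e+00,  0.00000000e+00,  0.00000000e+00,
         1.00000000e+00]])}
```

View pics/side0.png

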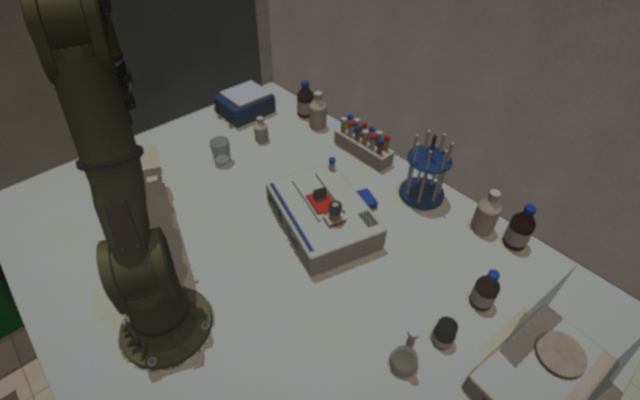

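View pics/top0.png

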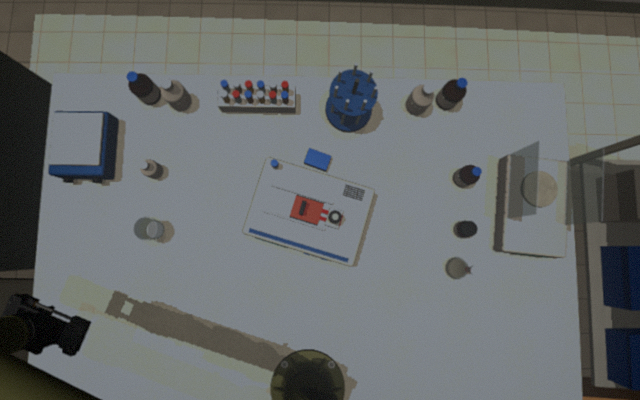

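View pics/wrist0.png

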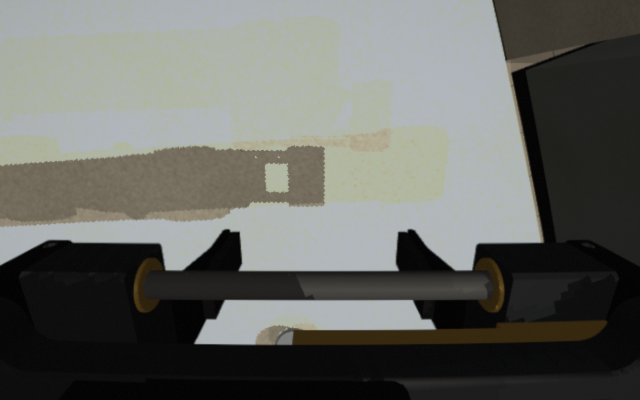

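The top view shows the photometer around (310,210): knob at about (335,217), tab at about (304,208), vial (275,163), box (318,158). I'll zoom in and measure.

```bash
python3 - <<'E'
import cv2,numpy as np
a=cv2.imread("pics/top0.png")[145:275,235:385]; cv2.imwrite("pics/topz.png",cv2.resize(a,None,fx=4,fy=4,interpolation=cv2.INTER_CUBIC)) 
b=cv2.imread("pics/side0.png")[150:270,260:390]; cv2.imwrite("pics/sidez.png",cv2.resize(b,None,fx=4,fy=4,interpolation=cv2.INTER_CUBIC))
E
cat > h.py <<'E'
import numpy as np,cv2
from bench import ctrl
from scipy.spatial.transform import Rotation as R
def ray(n,uv,st=None):
    m=ctrl.camera_model(n)
    p=cv2.undistortPoints(np.array([[uv]],float),m["K"],m["distortion"])[0,0]
    d=np.array([p[0],p[1],1.])
    if n=="wrist":
        T=m["T_tool_cam"];Rt=R.from_rotvec(st["tool_rot"]).as_matrix()
        return np.array(st["position"])+Rt@T[:3,3],Rt@T[:3,:3]@d
    Rc=cv2.Rodrigues(m["rvec"])[0]
    return -Rc.T@m["tvec"],Rc.T@d
def onz(n,uv,z,st=None):
    o,d=ray(n,uv,st);return o+d*(z-o[2])/d[2]
def tri(*rs):
    A=0;b=0
    for o,d in rs:
        d=d/np.linalg.norm(d);P=np.eye(3)-np.outer(d,d);A=A+P;b=b+P@o
    return np.linalg.solve(A,b)
E
```

```text
(no output)
```

View pics/topz.png

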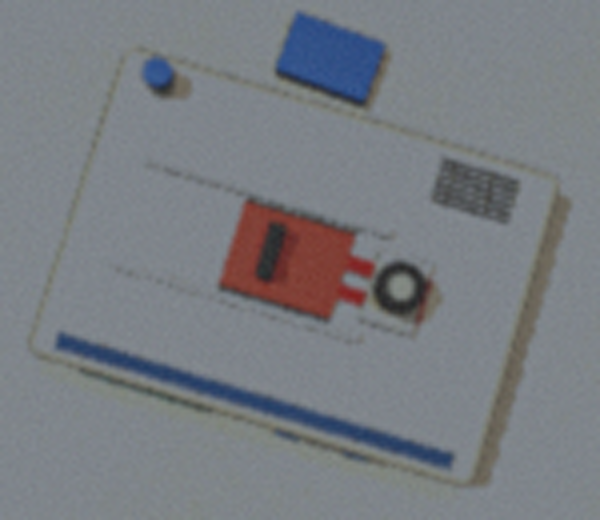

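View pics/sidez.png

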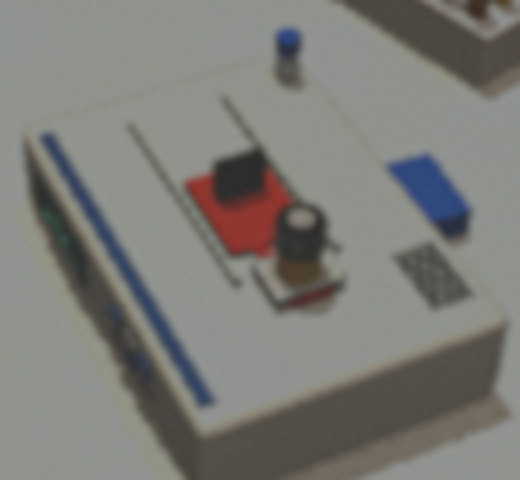

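```bash
python3 - <<'E'
from h import *
z=lambda u,v:((u+.5)/4-.5+235,(v+.5)/4-.5+145)
y=lambda u,v:((u+.5)/4-.5+260,(v+.5)/4-.5+150)
k=onz("top",z(400,288),.1475);t=onz("top",z(271,250),.127)
print("knob",k,"tri",tri(ray("top",z(400,288)),ray("side",y(302,216))))
print("tab",t,"tri",tri(ray("top",z(271,250)),ray("side",y(238,158))))
print("dist",np.linalg.norm((k-t)[:2]),"yaw y", np.degrees(np.arctan2(*(t-k)[[1,0]])))
c=[onz("top",z(*p),.085) for p in [(128,48),(558,178),(475,486),(32,350)]]
print(c); c=np.array(c)
print([np.linalg.norm(c[i]-c[(i+1)%4]) for i in range(4)])
e=(c[0]-c[1])+(c[3]-c[2]);ey=e[:2]/np.linalg.norm(e[:2]);ex=np.array([ey[1],-ey[0]])
print("yaw corners",np.degrees(np.arctan2(ey[1],ey[0])),"center",c.mean(0),"knob pred",c.mean(0)[:2]-.075*ey,"tab pred",c.mean(0)[:2]+.02*ey)
s=ctrl.get_state();M=R.from_rotvec(s["tool_rot"]).as_matrix();print(M.round(3))
print("vial",onz("top",z(158,73),.127), "box",onz("top",z(332,55),.028))
E
```

```text
knob [ 0.50086134 -0.06953323  0.1475    ] tri [ 0.50168265 -0.07022278  0.14946491]
tab [0.52829625 0.0204814  0.127     ] tri [0.52810082 0.02074148 0.12585177]
dist 0.09410264330446826 yaw y 73.0496818659297
[array([0.68175864, 0.12902076, 0.085     ]), array([ 0.5884295, -0.1905939,  0.085    ]), array([ 0.36271746, -0.12881121,  0.085     ]), array([0.45741643, 0.19330081, 0.085     ])]
[np.float64(0.3329622470668263), np.float64(0.2340150164624236), np.float64(0.3357440208892829), np.float64(0.23336956283250762)]
yaw corners 73.66923490631696 center [0.52258051 0.00072911 0.085     ] knob pred [ 0.50149185 -0.07124497] tab pred [0.52820415 0.0199222 ]
[[-0.    -0.934  0.358]
 [-0.001  0.358  0.934]
 [-1.    -0.    -0.002]]
vial [0.65450573 0.10299653 0.127     ] box [ 0.69112264 -0.02402911  0.028     ]
```

```bash
python3 -m pendant '[{"travel":[-0.01,-0.045,-0.03],"twist":0},{"travel":[-0.02,-0.09,-0.06],"twist":0},{"travel":[-0.03,-0.135,-0.09],"twist":0},{"travel":[-0.03,-0.18,-0.12],"twist":0},{"travel":[-0.03,-0.225,-0.15],"twist":0},{"travel":[-0.03,-0.27,-0.18],"twist":0},{"travel":[-0.03,-0.313,-0.208],"twist":0},{"travel":[-0.03,-0.313,-0.208],"twist":0}]'
python3 - <<'E'
from h import *
for i in range(1):
    s=ctrl.get_state();print(s["time"],s["position"],s["joint_positions"],s["ft_force"],s["torque"])
M=R.from_rotvec(s["tool_rot"]).as_matrix();print(M.round(3))
print("to knob hover",M.T@(np.array([.501,-.07,.24])-s["position"]))
E
```

```text
time: 1.15
position: [0.4534, 0.2954, 0.2521]
tool_rot: [-0.931, 1.365, 0.927]
ft_force: [0.2, 0.4, 0.3]
grip_width: 1.001
1.15 [0.45339885 0.29539204 0.25205852] [-0.79361548  0.07443062  0.17492767  1.68452345 -0.01022965  1.38499563
  0.57867742] [0.20110149 0.38699495 0.25090221] [ 0.06909641  0.05026649 -0.02186957]
[[ 0.001 -0.931  0.366]
 [-0.003  0.366  0.931]
 [-1.    -0.002 -0.003]]
to knob hover [ 0.01320843 -0.17805904 -0.32255718]
```

```bash
python3 -m pendant '[{"travel":[0,-0.022,-0.04],"twist":0.18},{"travel":[0,-0.044,-0.08],"twist":0.36},{"travel":[0,-0.066,-0.12],"twist":0.54},{"travel":[0,-0.088,-0.16],"twist":0.72},{"travel":[0,-0.11,-0.2],"twist":0.9},{"travel":[0,-0.132,-0.24],"twist":1.08},{"travel":[0,-0.154,-0.28],"twist":1.26},{"travel":[0,-0.178,-0.322],"twist":1.44},{"travel":[0,-0.178,-0.322],"twist":1.62},{"travel":[0,-0.178,-0.322],"twist":1.8}]'
python3 -m pendant '[{"travel":[0,0,0],"twist":0.18},{"travel":[0,0,0],"twist":0.36},{"travel":[0,0,0],"twist":0.54},{"travel":[0,0,0],"twist":0.72},{"travel":[0,0,0],"twist":0.9},{"travel":[0,0,0],"twist":1.08},{"travel":[0,0,0],"twist":1.26},{"travel":[0,0,0],"twist":1.44},{"travel":[0,0,0],"twist":1.6},{"travel":[0,0,0],"twist":1.6}]'
python3 - <<'E'
from h import *
s=ctrl.get_state();print(s["time"],s["position"],s["joint_positions"],s["ft_force"],s["torque"])
M=R.from_rotvec(s["tool_rot"]).as_matrix();print(M.round(3))
cv2.imwrite("pics/w1.png",ctrl.get_image("wrist")[:,:,::-1])
cv2.imwrite("pics/top1.png",cv2.resize(ctrl.get_image("top")[145:275,235:385,::-1],None,fx=4,fy=4))
m=ctrl.camera_model("wrist")
for P in ([.501,-.07,.1475],[.501,-.07,.1215]):
    T=m["T_tool_cam"];pt=M.T@(np.array(P)-s["position"]);pc=T[:3,:3].T@(pt-T[:3,3])
    print(cv2.projectPoints(pc[None],np.zeros(3),np.zeros(3),m["K"],m["distortion"])[0])
E
```

```text
time: 2.4
position: [0.5011, -0.0691, 0.253]
tool_rot: [0.476, 1.516, -0.48]
ft_force: [0.0, -0.1, 1.4]
grip_width: 1.001
time: 3.65
position: [0.501, -0.0681, 0.2528]
tool_rot: [1.659, 0.835, -1.661]
ft_force: [0.0, -0.2, 0.5]
grip_width: 1.002
3.65 [ 0.50104722 -0.0681225   0.25279167] [-0.42160405 -0.01640598  0.50054684  1.77275608  0.01038955  1.38322422
 -2.13043459] [ 0.00957652 -0.18336996  0.45195349] [0.00059606 0.21030214 0.02810712]
[[-0.     0.804 -0.594]
 [-0.002 -0.594 -0.804]
 [-1.     0.001  0.002]]
[[[318.40504666 193.29463886]]]
[[[318.34053008 185.65990401]]]
```

View pics/w1.png

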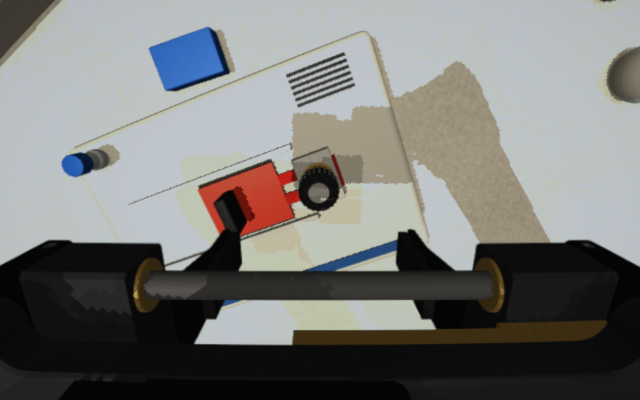

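Wrist view: knob's light top disc at about (319,192), against a prediction of (318.4,193.3). I'll refine with the disc's contour.

```bash
python3 - <<'E'
from h import *
s=ctrl.get_state()
g=cv2.cvtColor(cv2.imread("pics/w1.png"),cv2.COLOR_BGR2GRAY)[165:220,290:348]
cv2.imwrite("pics/w1z.png",cv2.resize(g,None,fx=8,fy=8,interpolation=0))
m=((g>70)*255).astype(np.uint8)
n,l,st,c=cv2.connectedComponentsWithStats(m)
for i in range(1,n): 
    if st[i,4]>40: print(st[i],c[i]+[290,165], onz("wrist",c[i]+[290,165],.1475,s))
E
```

```text
[  0   0  27  27 282] [297.41843972 174.85460993] [ 0.5249747  -0.06559537  0.1475    ]
[   0    0   58   55 1241] [325.17002417 202.12006446] [ 0.49095681 -0.07028468  0.1475    ]
[ 18  18  21  20 325] [318.34153846 192.69230769] [ 0.50147899 -0.07057835  0.1475    ]
```

View pics/w1z.png

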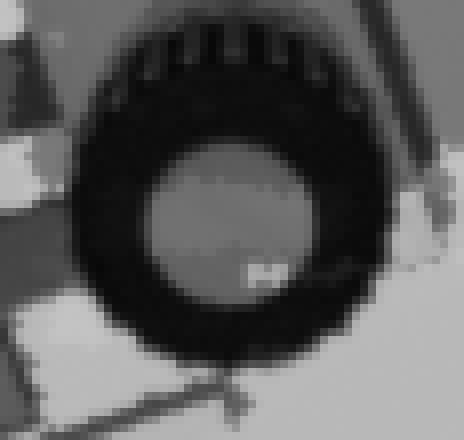

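```bash
python3 -m pendant '[{"travel":[0.03,0.0015,0.0016],"twist":0},{"travel":[0.06,0.0015,0.0016],"twist":0},{"travel":[0.09,0.0015,0.0016],"twist":0},{"travel":[0.11,0.0015,0.0016],"twist":0},{"travel":[0.12,0.0015,0.0016],"twist":0},{"travel":[0.128,0.0015,0.0016],"twist":0},{"travel":[0.134,0.0015,0.0016],"twist":0},{"travel":[0.136,0.0015,0.0016],"twist":0},{"travel":[0.136,0.0015,0.0016],"twist":0}]'
cat > st.py <<'E'
from h import *
s=ctrl.get_state();M=R.from_rotvec(s["tool_rot"]).as_matrix()
print("t",s["time"],"p",(1000*s["position"]).round(2),"j7",s["joint_positions"][6].round(3),"F",s["ft_force"].round(2),"Mo",s["torque"].round(3),"g",round(s["grip_width"],3),"jawang",np.arctan2(M[1,2],M[0,2]).round(3))
print("F tool",(M.T@s["ft_force"]).round(2),"to knob axis (tool)",(1000*M.T@(np.array([.5013,-.0703,.117])-s["position"])).round(2),"tool x",M[:,0].round(4))
E
python3 st.py
python3 -c "
from bench import ctrl;import cv2
cv2.imwrite('pics/w2.png',ctrl.get_image('wrist')[:,:,::-1])"; python3 st.py
```

```text
time: 4.88
position: [0.5015, -0.0709, 0.1171]
tool_rot: [1.659, 0.836, -1.66]
ft_force: [-0.3, -0.1, 0.8]
grip_width: 0.999
t 4.875 p [501.5  -70.95 117.08] j7 -2.071 F [-0.28 -0.09  0.82] Mo [0.001 0.155 0.026] g 0.999 jawang -2.207
F tool [-0.82 -0.17  0.24] to knob axis (tool) [ 0.08 -0.55 -0.4 ] tool x [ 4.0e-04 -2.4e-03 -1.0e+00]
t 4.925 p [501.61 -70.96 117.22] j7 -2.071 F [-1.   -0.63 -0.25] Mo [0.053 0.219 0.006] g 1.001 jawang -2.206
F tool [ 0.25 -0.43  1.1 ] to knob axis (tool) [ 0.22 -0.64 -0.35] tool x [ 7.0e-04 -2.4e-03 -1.0e+00]
```

View pics/w2.png

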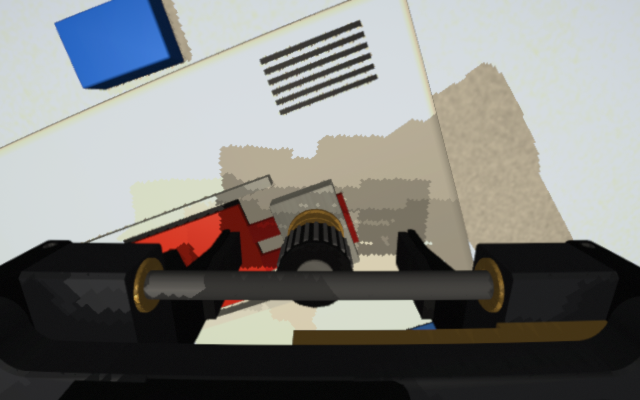

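Knob sits centred between the fingers (about column 316 against a finger midpoint of 318). Closing lightly.

```bash
python3 -m pendant '[{"travel":[0,0,0],"twist":0},{"travel":[0,0,0],"twist":0},{"travel":[0,0,0],"twist":0},{"travel":[0,0,0],"twist":0},{"travel":[0,0,0],"twist":0},{"travel":[0,0,0],"twist":0},{"travel":[0,0,0],"twist":0},{"travel":[0,0,0],"twist":0}]' -1 25
python3 st.py
```

```text
time: 5.92
position: [0.5024, -0.0698, 0.1174]
tool_rot: [1.66, 0.836, -1.658]
ft_force: [4.1, 4.4, -1.0]
grip_width: 0.408
t 5.925 p [502.43 -69.8  117.37] j7 -2.071 F [ 4.1   4.38 -1.05] Mo [ 0.842 -0.525 -0.023] g 0.408 jawang -2.206
F tool [ 1.05  0.7  -5.95] to knob axis (tool) [ 0.37 -0.62  1.07] tool x [ 0.0023 -0.0012 -1.    ]
```

```bash
python3 -m pendant '[{"travel":[0,0,0],"twist":0},{"travel":[0,0,0],"twist":0},{"travel":[0,0,0],"twist":0}]'
python3 st.py; python3 -m pendant '[{"travel":[-0.0005,0,0],"twist":0},{"travel":[-0.001,0,0],"twist":0},{"travel":[-0.001,0,0],"twist":0}]';python3 st.py
```

```text
time: 6.3
position: [0.5025, -0.0697, 0.1174]
tool_rot: [1.661, 0.837, -1.657]
ft_force: [2.9, 2.9, -0.3]
grip_width: 0.406
t 6.3 p [502.47 -69.72 117.39] j7 -2.071 F [ 2.85  2.94 -0.26] Mo [ 0.476 -0.345 -0.028] g 0.406 jawang -2.206
F tool [ 0.26  0.56 -4.06] to knob axis (tool) [ 0.38 -0.6   1.17] tool x [ 0.0024 -0.0011 -1.    ]
time: 6.68
position: [0.5025, -0.0697, 0.1182]
tool_rot: [1.66, 0.837, -1.658]
ft_force: [2.8, 2.5, -4.6]
grip_width: 0.403
t 6.675 p [502.46 -69.7  118.22] j7 -2.071 F [ 2.84  2.49 -4.6 ] Mo [ 0.452 -0.491 -0.072] g 0.403 jawang -2.206
F tool [ 4.6   0.8  -3.68] to knob axis (tool) [ 1.22 -0.58  1.17] tool x [ 0.0023 -0.0011 -1.    ]
```

```bash
python3 -m pendant '[{"travel":[-0.001,0,-0.001],"twist":0},{"travel":[-0.002,0,-0.001],"twist":0},{"travel":[-0.0025,0,-0.001],"twist":0},{"travel":[-0.0025,0,-0.001],"twist":0}]';python3 st.py
```

```text
time: 7.18
position: [0.5025, -0.0696, 0.1205]
tool_rot: [1.659, 0.836, -1.659]
ft_force: [2.5, -1.6, -5.0]
grip_width: 0.406
t 7.175 p [502.49 -69.57 120.49] j7 -2.074 F [ 2.54 -1.6  -5.04] Mo [-0.399  0.031 -0.006] g 0.406 jawang -2.206
F tool [ 5.05  2.99 -0.22] to knob axis (tool) [ 3.49 -0.53  1.29] tool x [ 0.0012 -0.0019 -1.    ]
```

```bash
for i in 1; do python3 -m pendant '[{"travel":[-0.0005,0.0005,0],"twist":0},{"travel":[-0.001,0.0005,0],"twist":0},{"travel":[-0.001,0.0005,0],"twist":0}]' >/dev/null;python3 st.py;python3 st.py; done
```

```text
t 7.55 p [502.55 -69.65 121.36] j7 -2.074 F [ 0.67  1.27 -4.6 ] Mo [ 0.121  0.161 -0.024] g 0.408 jawang -2.206
F tool [ 4.6  -0.22 -1.42] to knob axis (tool) [ 4.36 -0.62  1.26] tool x [ 4.0e-04 -1.6e-03 -1.0e+00]
t 7.55 p [502.55 -69.65 121.36] j7 -2.074 F [ 0.67  1.27 -4.6 ] Mo [ 0.121  0.161 -0.024] g 0.408 jawang -2.206
F tool [ 4.6  -0.22 -1.42] to knob axis (tool) [ 4.36 -0.62  1.26] tool x [ 4.0e-04 -1.6e-03 -1.0e+00]
```

```bash
python3 -m pendant '[{"travel":[-0.0005,0,0],"twist":0},{"travel":[-0.001,0,0],"twist":0},{"travel":[-0.001,0,0],"twist":0}]' >/dev/null;python3 st.py
```

```text
t 7.925 p [502.52 -69.62 122.37] j7 -2.074 F [ 0.98  0.39 -5.15] Mo [ 0.012  0.024 -0.079] g 0.404 jawang -2.206
F tool [ 5.15  0.55 -0.9 ] to knob axis (tool) [ 5.37 -0.59  1.27] tool x [ 4.0e-04 -1.6e-03 -1.0e+00]
```

```bash
python3 -m pendant '[{"travel":[-0.0005,0,0],"twist":0},{"travel":[-0.001,0,0],"twist":0},{"travel":[-0.001,0,0],"twist":0}]' >/dev/null;python3 st.py
```

```text
t 8.3 p [502.52 -69.63 123.37] j7 -2.075 F [ 1.57  0.83 -5.55] Mo [-0.017 -0.044 -0.024] g 0.407 jawang -2.206
F tool [ 5.55  0.76 -1.61] to knob axis (tool) [ 6.37 -0.59  1.25] tool x [ 4.0e-04 -1.6e-03 -1.0e+00]
```

```bash
python3 -m pendant '[{"travel":[-0.0004,0,0],"twist":0},{"travel":[-0.0007,0,0],"twist":0},{"travel":[-0.0007,0,0],"twist":0}]' >/dev/null;python3 st.py
```

```text
t 8.675 p [502.49 -69.61 123.86] j7 -2.075 F [ 1.98  0.71 -7.77] Mo [-0.032 -0.187 -0.062] g 0.409 jawang -2.206
F tool [ 7.77  1.16 -1.76] to knob axis (tool) [ 6.86 -0.56  1.25] tool x [ 3.0e-04 -1.7e-03 -1.0e+00]
```

```bash
python3 -m pendant '[{"travel":[-0.0003,0,0],"twist":0},{"travel":[-0.0005,0,0],"twist":0},{"travel":[-0.0005,0,0],"twist":0}]' >/dev/null;python3 st.py
```

```text
t 9.05 p [502.49 -69.62 124.2 ] j7 -2.076 F [ 2.33  0.42 -9.6 ] Mo [-0.061 -0.425 -0.043] g 0.405 jawang -2.206
F tool [ 9.6   1.62 -1.73] to knob axis (tool) [ 7.21 -0.57  1.25] tool x [ 3.0e-04 -1.8e-03 -1.0e+00]
```

```bash
python3 -m pendant '[{"travel":[-0.0004,0,0],"twist":-0.05},{"travel":[-0.0006,0,0],"twist":-0.1},{"travel":[-0.0008,0,0],"twist":-0.15},{"travel":[-0.0008,0,0],"twist":-0.15}]' >/dev/null;python3 st.py
```

```text
t 9.55 p [502.47 -69.59 124.77] j7 -1.927 F [  2.3    0.48 -10.87] Mo [-0.042 -0.487  0.07 ] g 0.409 jawang -2.056
F tool [10.87  1.79 -1.51] to knob axis (tool) [ 7.77 -0.72  1.16] tool x [ 3.0e-04 -1.9e-03 -1.0e+00]
```

```bash
python3 -m pendant '[{"travel":[-0.0002,0,0],"twist":-0.05},{"travel":[-0.0003,0,0],"twist":-0.1},{"travel":[-0.0005,0,0],"twist":-0.15},{"travel":[-0.0006,0,0],"twist":-0.2},{"travel":[-0.0006,0,0],"twist":-0.2}]' >/dev/null;python3 st.py
```

```text
t 10.175 p [502.54 -69.57 125.34] j7 -1.73 F [  2.16   0.26 -10.72] Mo [-0.112 -0.518  0.016] g 0.401 jawang -1.858
F tool [10.72  1.99 -0.88] to knob axis (tool) [ 8.34 -0.99  1.04] tool x [ 4.0e-04 -1.9e-03 -1.0e+00]
```

Tracks the thread as expected (0.57 mm per 0.2 rad, pull steady). Carry on.

```bash
python3 -m pendant '[{"travel":[-0.0002,0,0],"twist":-0.05},{"travel":[-0.0004,0,0],"twist":-0.1},{"travel":[-0.0005,0,0],"twist":-0.15},{"travel":[-0.0007,0,0],"twist":-0.2},{"travel":[-0.0007,0,0],"twist":-0.2}]' >/dev/null;python3 st.py
```

```text
t 10.8 p [502.55 -69.53 125.92] j7 -1.533 F [  2.81   0.94 -10.91] Mo [-0.082 -0.542  0.012] g 0.404 jawang -1.659
F tool [10.91  2.71 -1.21] to knob axis (tool) [ 8.92 -1.18  0.87] tool x [ 4.0e-04 -1.9e-03 -1.0e+00]
```

```bash
python3 -m pendant '[{"travel":[-0.0002,0,0],"twist":-0.05},{"travel":[-0.0004,0,0],"twist":-0.1},{"travel":[-0.0005,0,0],"twist":-0.15},{"travel":[-0.0006,0,0],"twist":-0.2},{"travel":[-0.0006,0,0],"twist":-0.2}]' >/dev/null;python3 st.py
```

```text
t 11.425 p [502.62 -69.51 126.53] j7 -1.336 F [ 3.1   0.87 -9.47] Mo [-0.069 -0.552  0.043] g 0.406 jawang -1.461
F tool [ 9.47  3.17 -0.54] to knob axis (tool) [ 9.53 -1.4   0.62] tool x [ 6.0e-04 -1.9e-03 -1.0e+00]
```

```bash
python3 -m pendant '[{"travel":[-0.0004,0.0002,0],"twist":-0.05},{"travel":[-0.0006,0.0004,0],"twist":-0.1},{"travel":[-0.0008,0.0005,0],"twist":-0.15},{"travel":[-0.0009,0.0005,0],"twist":-0.2},{"travel":[-0.0009,0.0005,0],"twist":-0.2}]' >/dev/null;python3 st.py
```

```text
t 12.05 p [502.73 -69.48 127.19] j7 -1.139 F [  1.52   0.32 -10.28] Mo [-0.089 -0.406  0.005] g 0.405 jawang -1.263
F tool [10.28  1.56  0.14] to knob axis (tool) [10.19 -1.6   0.33] tool x [-3.e-04 -2.e-03 -1.e+00]
```

```bash
python3 -m pendant '[{"travel":[-0.0003,0.0001,0],"twist":-0.05},{"travel":[-0.0004,0.0002,0],"twist":-0.1},{"travel":[-0.0006,0.0002,0],"twist":-0.15},{"travel":[-0.0007,0.0002,0],"twist":-0.2},{"travel":[-0.0007,0.0002,0],"twist":-0.2}]' >/dev/null;python3 st.py
```

```text
t 12.675 p [502.71 -69.41 127.76] j7 -0.943 F [  1.31   0.03 -10.68] Mo [-0.109 -0.49   0.014] g 0.404 jawang -1.065
F tool [10.68  1.18  0.59] to knob axis (tool) [10.76 -1.64  0.08] tool x [-7.e-04 -2.e-03 -1.e+00]
```

```bash
python3 -m pendant '[{"travel":[-0.0003,0.0001,0],"twist":-0.05},{"travel":[-0.0004,0.0002,0],"twist":-0.1},{"travel":[-0.0006,0.0002,0],"twist":-0.15},{"travel":[-0.0007,0.0002,0],"twist":-0.2},{"travel":[-0.0007,0.0002,0],"twist":-0.2}]' >/dev/null;python3 st.py
```

```text
t 13.3 p [502.75 -69.37 128.4 ] j7 -0.746 F [  1.54  -0.23 -10.38] Mo [-0.106 -0.502  0.052] g 0.405 jawang -0.867
F tool [10.38  1.05  1.16] to knob axis (tool) [11.4  -1.68 -0.23] tool x [-0.001 -0.002 -1.   ]
```

```bash
python3 -m pendant '[{"travel":[-0.0003,0.0001,0],"twist":-0.05},{"travel":[-0.0004,0.0002,0],"twist":-0.1},{"travel":[-0.0006,0.0002,0],"twist":-0.15},{"travel":[-0.0007,0.0002,0],"twist":-0.2},{"travel":[-0.0007,0.0002,0],"twist":-0.2}]' >/dev/null;python3 st.py
```

```text
t 13.925 p [502.75 -69.3  128.99] j7 -0.55 F [  1.71   0.51 -10.72] Mo [-0.083 -0.498  0.051] g 0.405 jawang -0.669
F tool [10.71  1.49  1.02] to knob axis (tool) [11.99 -1.65 -0.52] tool x [-0.0013 -0.0021 -1.    ]
```

```bash
python3 -m pendant '[{"travel":[-0.0003,0.0001,0],"twist":-0.05},{"travel":[-0.0004,0.0002,0],"twist":-0.1},{"travel":[-0.0006,0.0002,0],"twist":-0.15},{"travel":[-0.0007,0.0002,0],"twist":-0.2},{"travel":[-0.0007,0.0002,0],"twist":-0.2}]' >/dev/null;python3 st.py
```

```text
t 14.55 p [502.77 -69.23 129.63] j7 -0.353 F [  0.78  -0.07 -11.14] Mo [-0.133 -0.56   0.011] g 0.408 jawang -0.472
F tool [11.14  0.32  0.73] to knob axis (tool) [12.64 -1.59 -0.82] tool x [-0.0015 -0.0021 -1.    ]
```

```bash
python3 -m pendant '[{"travel":[-0.0002,0.0001,0],"twist":-0.05},{"travel":[-0.0003,0.0002,0],"twist":-0.1},{"travel":[-0.0005,0.0002,0],"twist":-0.15},{"travel":[-0.0006,0.0002,0],"twist":-0.2},{"travel":[-0.0006,0.0002,0],"twist":-0.2}]' >/dev/null;python3 st.py
```

```text
t 15.175 p [502.75 -69.18 130.21] j7 -0.157 F [  2.12  -0.07 -10.57] Mo [-0.149 -0.552  0.016] g 0.408 jawang -0.274
F tool [10.56  0.53  2.07] to knob axis (tool) [13.21 -1.43 -1.08] tool x [-0.0018 -0.0023 -1.    ]
```

```bash
python3 -m pendant '[{"travel":[-0.0002,0.0001,0],"twist":-0.05},{"travel":[-0.0003,0.0001,0],"twist":-0.1},{"travel":[-0.0005,0.0001,0],"twist":-0.15},{"travel":[-0.0006,0.0001,0],"twist":-0.2},{"travel":[-0.0006,0.0001,0],"twist":-0.2}]' >/dev/null;python3 st.py
```

```text
t 15.8 p [502.75 -69.08 130.8 ] j7 0.04 F [  1.48   0.71 -10.3 ] Mo [-0.067 -0.599  0.079] g 0.41 jawang -0.076
F tool [10.29  0.84  1.44] to knob axis (tool) [13.81 -1.29 -1.33] tool x [-0.0018 -0.0022 -1.    ]
```

```bash
python3 -m pendant '[{"travel":[-0.0001,0.0001,0],"twist":-0.05},{"travel":[-0.0002,0.0001,0],"twist":-0.1},{"travel":[-0.0004,0.0001,0],"twist":-0.15},{"travel":[-0.0005,0.0001,0],"twist":-0.2},{"travel":[-0.0005,0.0001,0],"twist":-0.2}]' >/dev/null;python3 st.py
```

```text
t 16.425 p [502.7  -69.04 131.33] j7 0.236 F [  2.01   0.43 -10.93] Mo [-0.114 -0.564  0.048] g 0.407 jawang 0.122
F tool [10.93  0.2   2.08] to knob axis (tool) [14.34 -1.05 -1.51] tool x [-0.0019 -0.0022 -1.    ]
```

```bash
python3 -m pendant '[{"travel":[-0.0001,0,0],"twist":-0.05},{"travel":[-0.0003,0,0],"twist":-0.1},{"travel":[-0.0004,0,0],"twist":-0.15},{"travel":[-0.0004,0,0],"twist":-0.15}]' >/dev/null;python3 st.py
```

```text
t 16.925 p [502.68 -68.99 131.77] j7 0.384 F [ 1.24 -1.28 -9.92] Mo [-0.009 -0.59   0.008] g 0.405 jawang 0.269
F tool [ 9.92 -1.55  0.88] to knob axis (tool) [14.77 -0.88 -1.64] tool x [-0.002  -0.0021 -1.    ]
```

```bash
python3 -m pendant '[{"travel":[-0.0001,0,0],"twist":-0.04},{"travel":[-0.0002,0,0],"twist":-0.08},{"travel":[-0.0003,0,0],"twist":-0.12},{"travel":[-0.0003,0,0],"twist":-0.12}]' >/dev/null;python3 st.py
```

```text
t 17.425 p [502.64 -68.96 132.08] j7 0.501 F [  1.65  -0.19 -10.82] Mo [ 0.102 -0.511  0.018] g 0.406 jawang 0.387
F tool [10.81 -0.79  1.48] to knob axis (tool) [15.08 -0.72 -1.71] tool x [-0.002  -0.0019 -1.    ]
```

```bash
python3 -m pendant '[{"travel":[0,0,0],"twist":-0.04},{"travel":[-0.0001,0,0],"twist":-0.08},{"travel":[-0.0002,0,0],"twist":-0.12},{"travel":[-0.0002,0,0],"twist":-0.12}]' >/dev/null;python3 st.py
```

```text
t 17.925 p [502.59 -68.95 132.34] j7 0.618 F [  1.02   1.22 -10.24] Mo [ 0.086 -0.424 -0.008] g 0.407 jawang 0.505
F tool [10.24  0.58  1.51] to knob axis (tool) [15.35 -0.55 -1.74] tool x [-0.0021 -0.0019 -1.    ]
```

```bash
python3 -m pendant '[{"travel":[0,0,0],"twist":-0.04},{"travel":[-0.0001,0,0],"twist":-0.08},{"travel":[-0.0002,0,0],"twist":-0.1},{"travel":[-0.0002,0,0],"twist":-0.1}]' >/dev/null;python3 st.py
```

```text
t 18.425 p [502.56 -68.92 132.61] j7 0.717 F [ 0.37 -0.32 -9.03] Mo [ 0.136 -0.386 -0.038] g 0.408 jawang 0.604
F tool [ 9.03 -0.47  0.15] to knob axis (tool) [15.62 -0.42 -1.78] tool x [-0.0022 -0.0018 -1.    ]
```

```bash
python3 -m pendant '[{"travel":[0,0,0],"twist":-0.04},{"travel":[-0.0001,0,0],"twist":-0.08},{"travel":[-0.0002,0,0],"twist":-0.1},{"travel":[-0.0002,0,0],"twist":-0.1}]' >/dev/null;python3 st.py
```

```text
t 18.925 p [502.52 -68.92 132.84] j7 0.816 F [ 0.94 -0.22 -8.45] Mo [ 0.128 -0.359  0.025] g 0.408 jawang 0.704
F tool [ 8.45 -0.77  0.6 ] to knob axis (tool) [15.84 -0.26 -1.78] tool x [-0.0023 -0.0018 -1.    ]
```

```bash
python3 -m pendant '[{"travel":[0,0,0],"twist":-0.04},{"travel":[0,0,0],"twist":-0.08},{"travel":[-0.0001,0,0],"twist":-0.1},{"travel":[-0.0001,0,0],"twist":-0.1}]' >/dev/null;python3 st.py
```

```text
t 19.425 p [502.48 -68.94 132.95] j7 0.915 F [-0.    0.2  -8.63] Mo [ 0.17  -0.294  0.103] g 0.407 jawang 0.803
F tool [8.63 0.14 0.17] to knob axis (tool) [15.95 -0.11 -1.75] tool x [-0.0024 -0.0018 -1.    ]
```

```bash
python3 -m pendant '[{"travel":[0,0,0],"twist":-0.04},{"travel":[0,0,0],"twist":-0.08},{"travel":[0,0,0],"twist":-0.1},{"travel":[0,0,0],"twist":-0.1}]' >/dev/null;python3 st.py
python3 -c "
from bench import ctrl;import cv2
cv2.imwrite('pics/w3.png',ctrl.get_image('wrist')[:,:,::-1])
cv2.imwrite('pics/s3.png',cv2.resize(ctrl.get_image('side')[150:270,260:390,::-1],None,fx=4,fy=4,interpolation=2))"
```

```text
t 19.925 p [502.47 -68.93 132.99] j7 1.014 F [ 0.48 -0.2  -7.49] Mo [ 0.242 -0.256 -0.026] g 0.408 jawang 0.902
F tool [ 7.49 -0.51  0.16] to knob axis (tool) [15.99  0.06 -1.75] tool x [-0.0024 -0.0018 -1.    ]
```

View pics/w3.png

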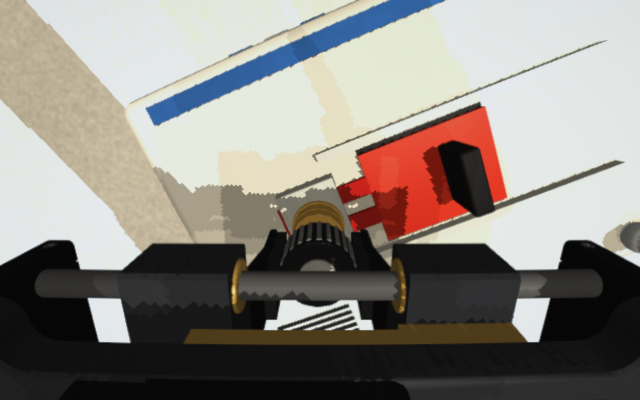

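View pics/s3.png

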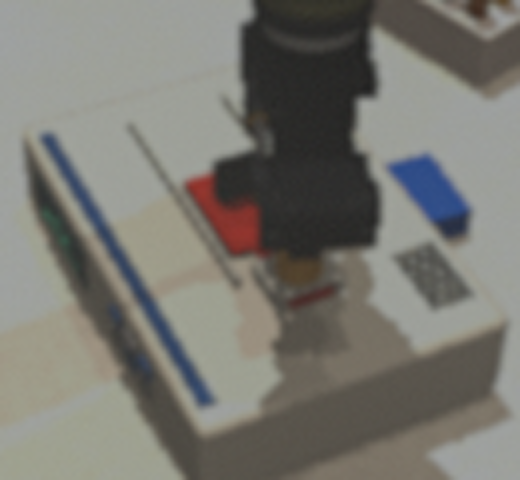

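The pull is dropping while z is held and the knob turns, so the thread now appears to carry the screw. The wrist view shows the knob still held at about (318,250), with the collar below it. I'll keep turning in small steps, watching for the stop.

```bash
python3 -m pendant '[{"travel":[0,0,0],"twist":-0.04},{"travel":[0,0,0],"twist":-0.08},{"travel":[0,0,0],"twist":-0.1},{"travel":[0,0,0],"twist":-0.1}]' >/dev/null;python3 st.py
```

```text
t 20.525 p [502.42 -68.94 132.99] j7 1.113 F [ 0.22  0.58 -7.66] Mo [ 0.195 -0.196 -0.089] g 0.407 jawang 1.002
F tool [7.66 0.12 0.63] to knob axis (tool) [15.99  0.19 -1.7 ] tool x [-0.0025 -0.0018 -1.    ]
```

```bash
python3 -m pendant '[{"travel":[0,0,0],"twist":-0.04},{"travel":[0,0,0],"twist":-0.08},{"travel":[0,0,0],"twist":-0.1},{"travel":[0,0,0],"twist":-0.1}]' >/dev/null;python3 st.py
```

```text
t 21.025 p [502.4  -68.96 133.01] j7 1.212 F [ 0.37 -0.21 -7.16] Mo [ 0.25  -0.124 -0.139] g 0.402 jawang 1.101
F tool [ 7.16 -0.43 -0.  ] to knob axis (tool) [16.01  0.35 -1.64] tool x [-0.0026 -0.0018 -1.    ]
```

```bash
python3 -m pendant '[{"travel":[0,0,0],"twist":-0.04},{"travel":[0,0,0],"twist":-0.08},{"travel":[0,0,0],"twist":-0.08}]' >/dev/null;python3 st.py
```

```text
t 21.4 p [502.37 -68.94 133.02] j7 1.291 F [-0.16  0.7  -8.01] Mo [ 0.28  -0.153 -0.21 ] g 0.405 jawang 1.18
F tool [8.01 0.4  0.6 ] to knob axis (tool) [16.03  0.45 -1.62] tool x [-0.0027 -0.0017 -1.    ]
```

```bash
python3 -m pendant '[{"travel":[0.0005,0,0],"twist":0.04},{"travel":[0.001,0,0],"twist":0.08},{"travel":[0.001,0,0],"twist":0.08}]' >/dev/null;python3 st.py
```

```text
t 21.775 p [502.44 -68.95 132.59] j7 1.211 F [-1.71  0.12 -3.36] Mo [ 0.299  0.199 -0.158] g 0.406 jawang 1.1
F tool [ 3.36  1.58 -0.66] to knob axis (tool) [15.6   0.38 -1.69] tool x [-0.0024 -0.0016 -1.    ]
```

```bash
python3 -m pendant '[{"travel":[0.0004,0,0],"twist":0},{"travel":[0.0008,0,0],"twist":0.03},{"travel":[0.0008,0,0],"twist":0.03}]' >/dev/null;python3 st.py
```

```text
t 22.15 p [502.53 -68.97 132.33] j7 1.181 F [-3.27  1.07  1.04] Mo [ 0.3    0.679 -0.223] g 0.406 jawang 1.069
F tool [-1.03  3.39 -0.63] to knob axis (tool) [15.33  0.42 -1.72] tool x [-0.0022 -0.0014 -1.    ]
```

```bash
python3 -m pendant '[{"travel":[-0.0002,0.0005,0],"twist":0.05},{"travel":[-0.0002,0.0008,0],"twist":0.08},{"travel":[-0.0002,0.0008,0],"twist":0.08}]' >/dev/null;python3 st.py
```

```text
t 22.525 p [502.41 -68.89 132.52] j7 1.1 F [ 1.97 -1.15 -4.78] Mo [-0.063 -0.379 -0.083] g 0.404 jawang 0.99
F tool [ 4.79 -2.28  0.13] to knob axis (tool) [15.52  0.16 -1.76] tool x [-8.e-04 -2.e-03 -1.e+00]
```

Torque is relieved (0.08 N m) and the thread carries the screw. Opening the gripper now.

```bash
python3 -m pendant '[{"travel":[0,0,0],"twist":0},{"travel":[0,0,0],"twist":0},{"travel":[0,0,0],"twist":0},{"travel":[0,0,0],"twist":0},{"travel":[0,0,0],"twist":0},{"travel":[0,0,0],"twist":0}]' 1 >/dev/null;python3 st.py
python3 -m pendant '[{"travel":[-0.02,0,0],"twist":0},{"travel":[-0.06,0,0],"twist":0},{"travel":[-0.09,0,0],"twist":0},{"travel":[-0.09,0,0],"twist":0},{"travel":[-0.09,0,0],"twist":0}]' >/dev/null;python3 st.py
python3 - <<'E'
from h import *
s=ctrl.get_state()
w=ctrl.get_image("wrist")[:,:,::-1];cv2.imwrite('pics/w4.png',w)
cv2.imwrite('pics/s4.png',cv2.resize(ctrl.get_image('side')[150:270,260:390,::-1],None,fx=4,fy=4,interpolation=2))
np.save("s4.npy",np.r_[s["position"],s["tool_rot"]])
M=R.from_rotvec(s["tool_rot"]).as_matrix();m=ctrl.camera_model("wrist");T=m["T_tool_cam"]
def pr(P):
    pc=T[:3,:3].T@(M.T@(np.array(P)-s["position"])-T[:3,3]);return cv2.projectPoints(pc[None],np.zeros(3),np.zeros(3),m["K"],m["distortion"])[0].ravel()
print("knob top if in/out",pr([.5013,-.0703,.1475]),pr([.5013,-.0703,.1625]),"tab",pr([.5282,.0204,.127]))
E
```

```text
t 23.275 p [502.39 -68.88 132.53] j7 1.1 F [-0.24 -0.15  0.77] Mo [-0.051 -0.024 -0.011] g 0.967 jawang 0.99
F tool [-0.77  0.12 -0.26] to knob axis (tool) [15.53  0.14 -1.75] tool x [-9.e-04 -2.e-03 -1.e+00]
t 23.9 p [502.04 -68.66 221.8 ] j7 1.076 F [-0.51  0.08 -0.54] Mo [-0.038  0.006 -0.023] g 0.999 jawang 0.99
F tool [ 0.55  0.47 -0.21] to knob axis (tool) [104.81  -0.34  -1.49] tool x [-0.0019 -0.0019 -1.    ]
knob top if in/out [318.00850779 205.62925713] [317.92440197 212.07764981] tab [428.45463568 166.22591779]
```

View pics/w4.png

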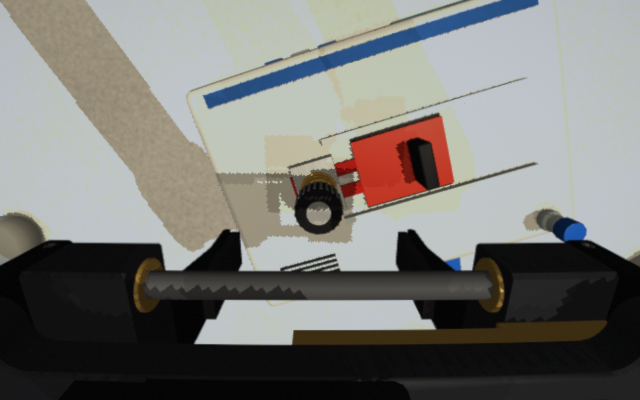

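View pics/s4.png

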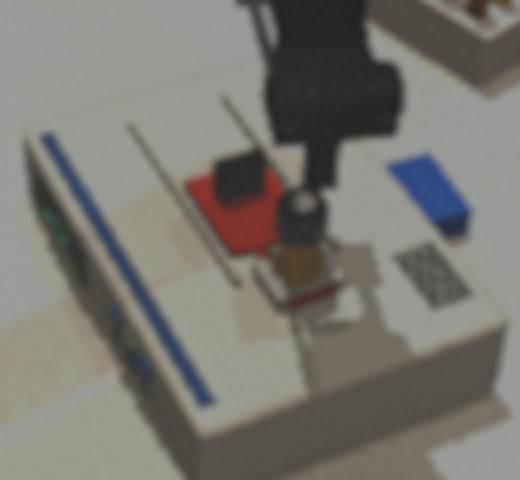

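The knob stayed out: the wrist disc at about (318,213) matches the "out" prediction (317.9,212). In the side view it moved up from row 216 to row 201 in the zoomed crop. I'll check its height and the tab.

```bash
python3 - <<'E'
from h import *
a=np.load("s4.npy");s={"position":a[:3],"tool_rot":a[3:]}
im=cv2.imread("pics/w4.png");g=cv2.cvtColor(im,cv2.COLOR_BGR2GRAY)
def cc(m,off):
    n,l,st,c=cv2.connectedComponentsWithStats(m.astype(np.uint8)*255)
    return [(st[i],c[i]+off) for i in range(1,n) if st[i,4]>60]
for st,c in cc(g[192:235,297:340]>70,[297,192]): print("disc",st,c)
c=[c for st,c in cc(g[192:235,297:340]>70,[297,192]) if st[0]>3 and st[1]>3][0]
y=lambda u,v:((u+.5)/4-.5+260,(v+.5)/4-.5+150)
for v in (200,203): print("knob tri",tri(ray("wrist",c,s),ray("side",y(302,v))))
# tab: dark blob, zoom
cv2.imwrite("pics/tabz.png",cv2.resize(im[125:200,390:460],None,fx=8,fy=8,interpolation=0))
E
```

```text
disc [  9  10  25  24 452] [318.08185841 213.60619469]
disc [  0  29  43  14 200] [317.225 230.685]
knob tri [ 0.50198871 -0.07057248  0.16448925]
knob tri [ 0.50235731 -0.07088368  0.1619358 ]
```

View pics/tabz.png

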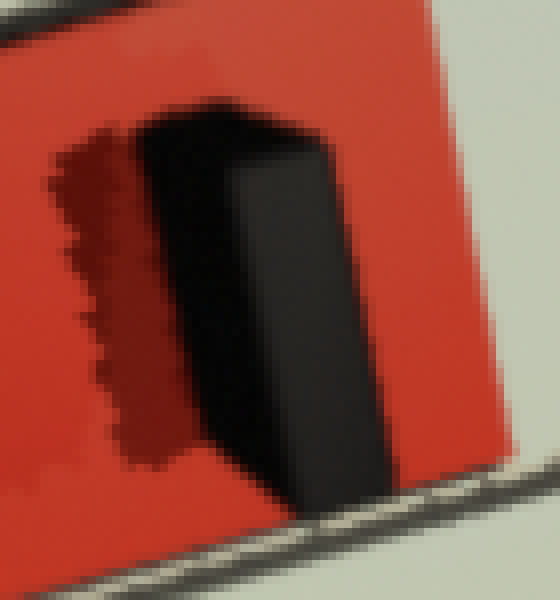

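```bash
python3 - <<'E'
from h import *
a=np.load("s4.npy");s={"position":a[:3],"tool_rot":a[3:]}
P=np.array([onz("wrist",((u+.5)/8-.5+390,(v+.5)/8-.5+125),.127,s) for u,v in [(240,158),(328,148),(395,490),(305,515)]])
print(P.round(4),P.mean(0),[np.linalg.norm(P[i]-P[(i+1)%4]).round(4) for i in range(4)])
e=(P[3]-P[0]+P[2]-P[1])[:2];e=e if e[0]>0 else -e;yx=np.arctan2(e[1],e[0]);print("x yaw",np.degrees(yx))
t=P.mean(0); 
S=ctrl.get_state();M=R.from_rotvec(S["tool_rot"]).as_matrix()
print("dist knob",np.linalg.norm(t[:2]-[.5013,-.0703]),"travel to tab",(M.T@(np.array([t[0],t[1],.222])-S["position"])).round(4),S["position"])
E
```

```text
[[0.5083 0.0228 0.127 ]
 [0.5123 0.0307 0.127 ]
 [0.5478 0.02   0.127 ]
 [0.545  0.0108 0.127 ]] [0.52837749 0.02108245 0.127     ] [np.float64(0.0089), np.float64(0.0371), np.float64(0.0096), np.float64(0.0386)]
x yaw -17.401811657884657
dist knob 0.09530972132967194 travel to tab [-0.0011  0.0269  0.0897] [ 0.50167203 -0.06865359  0.22120276]
```

```bash
python3 -m pendant '[{"travel":[0,0.007,0.022],"twist":0.16},{"travel":[0,0.014,0.044],"twist":0.32},{"travel":[0,0.021,0.066],"twist":0.48},{"travel":[0,0.027,0.09],"twist":0.64},{"travel":[0,0.027,0.09],"twist":0.8},{"travel":[0,0.027,0.09],"twist":0.96},{"travel":[0,0.027,0.09],"twist":1.12},{"travel":[0,0.027,0.09],"twist":1.285},{"travel":[0,0.027,0.09],"twist":1.285}]' >/dev/null
python3 st.py
python3 - <<'E'
from h import *
S=ctrl.get_state();M=R.from_rotvec(S["tool_rot"]).as_matrix()
print((M.T@(np.array([.5284,.0208,.103])-S["position"])).round(4),M.round(3))
E
```

```text
t 25.125 p [527.96  21.37 219.85] j7 -0.368 F [0.36 1.4  0.23] Mo [-0.086  0.055  0.001] g 1.001 jawang -0.294
F tool [-0.23  1.44 -0.06] to knob axis (tool) [103.21 -95.06   1.44] tool x [-0.0051 -0.0025 -1.    ]
[0.1168 0.     0.0011] [[-0.005  0.289  0.957]
 [-0.002  0.957 -0.289]
 [-1.    -0.004 -0.004]]
```

```bash
python3 -m pendant '[{"travel":[0.03,0,0.001],"twist":0},{"travel":[0.06,0,0.001],"twist":0},{"travel":[0.085,0,0.001],"twist":0},{"travel":[0.1,0,0.001],"twist":0},{"travel":[0.11,0,0.001],"twist":0},{"travel":[0.115,0,0.001],"twist":0},{"travel":[0.117,0,0.001],"twist":0},{"travel":[0.117,0,0.001],"twist":0}]' >/dev/null
python3 st.py; python3 -c "
from bench import ctrl;import cv2
cv2.imwrite('pics/w5.png',ctrl.get_image('wrist')[:,:,::-1])"
```

```text
t 26.125 p [528.68  20.84 103.33] j7 -0.338 F [-0.04  0.11  0.03] Mo [-0.088  0.098  0.039] g 1.002 jawang -0.293
F tool [-0.03  0.09 -0.07] to knob axis (tool) [-13.35 -95.21   0.1 ] tool x [-0.0043 -0.0023 -1.    ]
```

View pics/w5.png

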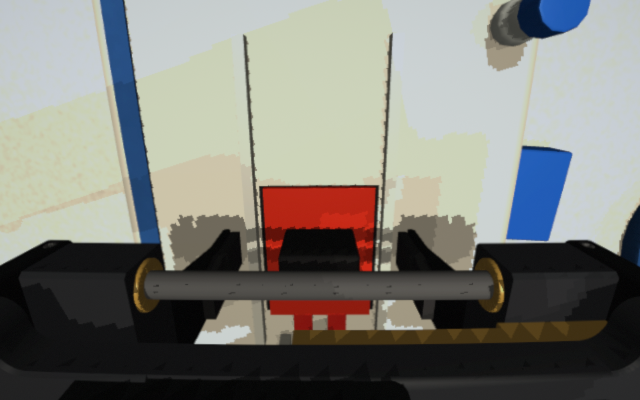

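The tab (columns 280–358) is centred between the fingers (240–398). Gripping it.

```bash
python3 -m pendant '[{"travel":[0,0,0],"twist":0},{"travel":[0,0,0],"twist":0},{"travel":[0,0,0],"twist":0},{"travel":[0,0,0],"twist":0},{"travel":[0,0,0],"twist":0},{"travel":[0,0,0],"twist":0}]' -1 15 >/dev/null
python3 st.py; python3 -m pendant '[{"travel":[0,0.004,0],"twist":0},{"travel":[0,0.01,0],"twist":0},{"travel":[0,0.015,0],"twist":0},{"travel":[0,0.015,0],"twist":0}]' >/dev/null; python3 st.py
```

```text
t 26.925 p [528.94  20.76 103.38] j7 -0.338 F [ 0.68 -0.28 -0.9 ] Mo [-0.141 -0.086  0.143] g 0.459 jawang -0.293
F tool [ 0.9  -0.07  0.73] to knob axis (tool) [-13.3  -95.21  -0.16] tool x [-0.0037 -0.0024 -1.    ]
t 27.425 p [533.56  36.41 103.36] j7 -0.363 F [1.42 0.28 0.48] Mo [ 0.113  0.099 -0.011] g 0.456 jawang -0.293
F tool [-0.48  0.67  1.28] to knob axis (tool) [ -13.4  -111.51   -0.15] tool x [-0.0033 -0.0013 -1.    ]
```

```bash
python3 -m pendant '[{"travel":[0,0.006,0],"twist":0},{"travel":[0,0.013,0],"twist":0},{"travel":[0,0.02,0],"twist":0},{"travel":[0,0.027,0],"twist":0},{"travel":[0,0.034,0],"twist":0},{"travel":[0,0.041,0],"twist":0},{"travel":[0,0.047,0],"twist":0},{"travel":[0,0.05,0],"twist":0},{"travel":[0,0.051,0],"twist":0},{"travel":[0,0.051,0],"twist":0}]' >/dev/null; python3 st.py
```

```text
t 28.675 p [548.1   85.63 103.35] j7 -0.444 F [-3.85 -0.1   4.85] Mo [ 0.041  0.93  -0.047] g 0.461 jawang -0.292
F tool [-4.84 -1.21 -3.67] to knob axis (tool) [-1.3380e+01 -1.6283e+02  1.0000e-01] tool x [-3.5e-03 -7.0e-04 -1.0e+00]
```

```bash
python3 -m pendant '[{"travel":[0,0.001,0],"twist":0},{"travel":[0,0.002,0],"twist":0},{"travel":[0,0.003,0],"twist":0},{"travel":[0,0.003,0],"twist":0}]' >/dev/null; python3 st.py
```

```text
t 29.175 p [548.8   87.98 103.34] j7 -0.448 F [-3.77 -1.01  4.97] Mo [-0.469  0.948 -0.092] g 0.46 jawang -0.293
F tool [-4.95 -2.06 -3.33] to knob axis (tool) [-1.3240e+01 -1.6528e+02  1.5000e-01] tool x [-0.004  -0.0014 -1.    ]
```

Travel is 70.1 mm: fully open. Releasing and lifting straight up.

```bash
python3 -m pendant '[{"travel":[0,-0.0003,0],"twist":0},{"travel":[0,-0.0003,0],"twist":0},{"travel":[0,-0.0003,0],"twist":0},{"travel":[0,-0.0003,0],"twist":0},{"travel":[0,-0.0003,0],"twist":0},{"travel":[0,-0.0003,0],"twist":0},{"travel":[0,-0.0003,0],"twist":0}]' 1 >/dev/null
python3 st.py; python3 -m pendant '[{"travel":[-0.03,0,0],"twist":0},{"travel":[-0.07,0,0],"twist":0},{"travel":[-0.11,0,0],"twist":0},{"travel":[-0.15,0,0],"twist":0},{"travel":[-0.15,0,0],"twist":0},{"travel":[-0.15,0,0],"twist":0}]' >/dev/null; python3 st.py
python3 - <<'E'
from h import *
s=ctrl.get_state();cv2.imwrite('pics/w6.png',ctrl.get_image('wrist')[:,:,::-1])
cv2.imwrite('pics/s6.png',cv2.resize(ctrl.get_image('side')[150:270,260:390,::-1],None,fx=4,fy=4,interpolation=2))
np.save("s6.npy",np.r_[s["position"],s["tool_rot"]])
E
```

```text
t 30.05 p [548.74  87.7  103.36] j7 -0.448 F [-0.75  0.55  0.73] Mo [-0.046  0.089  0.059] g 0.992 jawang -0.293
F tool [-0.72  0.31 -0.88] to knob axis (tool) [-1.324e+01 -1.650e+02  1.200e-01] tool x [-0.004  -0.0014 -1.    ]
t 30.8 p [548.98  87.84 252.73] j7 -0.474 F [ 0.41  0.85 -1.18] Mo [-0.04   0.044 -0.01 ] g 0.999 jawang -0.293
F tool [1.18 0.93 0.15] to knob axis (tool) [ 136.2  -164.79    0.54] tool x [-0.0048 -0.0015 -1.    ]
```

View pics/w6.png

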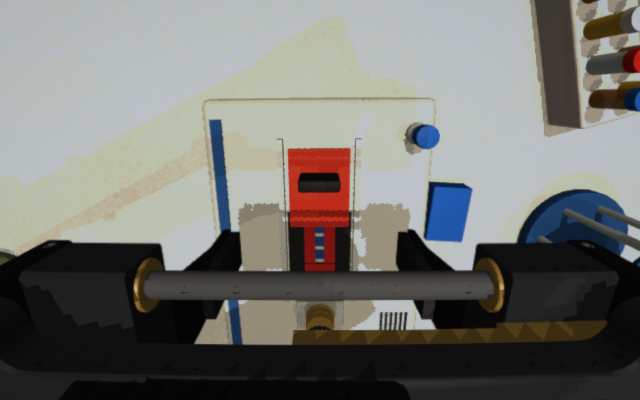

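View pics/s6.png

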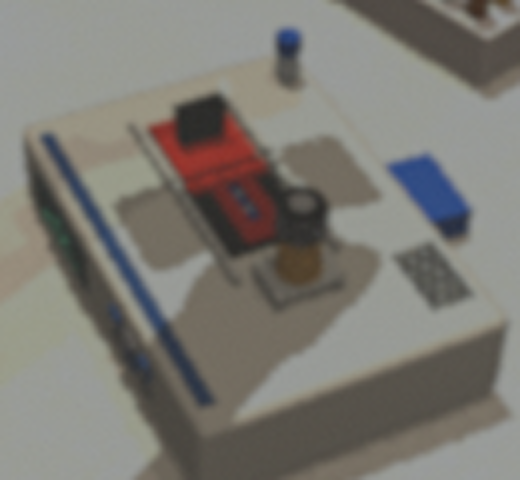

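The shield is open with the well visible. The tab is at about (319,183) in the wrist view, the knob is still at row 201 in the side crop, and the vial and box have not moved. One number check, then I'll hand in.

```bash
python3 - <<'E'
from h import *
a=np.load("s6.npy");s={"position":a[:3],"tool_rot":a[3:]}
t=onz("wrist",(319,188),.127,s);print("tab",t,"opened",np.linalg.norm(t[:2]-[.5284,.0208]))
ctrl.close_job()
E
```

```text
tab [0.54829524 0.08629916 0.127     ] opened 0.06845407307777047
the job is handed in; nothing more can be done
```

The shield is open, the screw stayed out on its thread, and I handed the job in at about 31 s of the 72 s allowed. The hand-in gives no verdict, so the checks below are my own.

- **Screw:** I gripped the knob with 25 N and pulled until the lug met the thread about 6.3 mm up. I kept 3 to 5 N of extra pull, which I estimate lifted the collar no more than about 0.5 mm. I turned it counterclockwise about 3.4 rad, until the moment rose to 0.21 N m at the stop. Lowering the gripper took the force to about zero with the screw still out, so I eased the moment off and let go.
- **Screw height:** A two-view camera check put the top of the knob at 162 to 164 mm, which is about 15 mm out. In the last side picture it was still at that height.
- **Shield:** I gripped the tab with 15 N across its width and slid it 70.1 mm by the arm's own position reading. I then let go and lifted clear. The last wrist picture gave about 68 mm, which agrees within the camera error.
- **Other items:** The vial and cuvette box look unmoved in the last pictures. I kept the arm clear of the other bystanders but did not check them again at the end.
- **Disagreements:** The knob centre from the cameras and from the grip differed by about 1.5 mm. I took this up by following the side force.

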